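# Flip the bay tags on a sample check-in board

### The arm

A 7-joint arm with a two-finger parallel gripper is mounted at the origin on a cart in front of the work surface, level with it; the furniture and walls round the work are solid. World frame = base frame: x ahead of the robot, y to its left, z up, the work surface at z = 0. Lengths are in m, angles in rad, forces in N, time in s.
With the tool pointing down it reaches from about 0.425 to 0.875 m from the base axis. Payload 9.9 kg.
Tool frame: the origin (TCP) lies on the centre line of the jaws, within the pads' length; the fingertips stand 22 mm ahead of it and the grasp point (between the pads) lies 3 mm ahead of it; z points along the fingers, y is the line along which they close (so a half turn about z gives the same grasp; the last joint's range is limited). The gripper opens to 85 mm and grips with 20 to 120 N. Pads are 22 mm wide; open, the fingers measure 114 mm over their backs; the gripper's body (76 mm by 85 mm) begins 54 mm behind the grasp point. The pads swing forward as they close: fully open they stand 13 mm farther back than shut.
Start: joints at [-1.419, 0.576, 0.025, 1.437, -0.015, 1.129, -0.057], TCP at [0.158, 0.656, 0.253] pointing down, gripper open.
Joint ranges: [-2.76, 2.76], [-0.34, 2.15], [-1.52, 1.57], [0.19, 2.46], [-1.09, 4.23], [0.17, 1.99], [-2.82, 2.82]. Speed limits (rad/s): [2.22, 2.22, 3.01, 3.01, 3.14, 3.14, 3.14].

### API

Orientations are given as a unit quaternion [x, y, z, w].
In Python, from cell import telemetry, eyes, workorder, finder gives the robot as it stands.
- The arm moves only by the shell command python3 -m crank 'ROWS'. ROWS is JSON, a list of rows, each an object with "slide": the shift along the tool's x, y, z in units of 80 cm (1.0 is 80 cm), a list of three; "twist": the turn, a rotation vector about the tool's x, y, z in units of 360 degrees (1.0 is 360 degrees), a list of three; "jaw": the opening, from -1 (shut) to 1 (fully open). A call has 1 to 8 rows; each row is the pose to reach, as a shift and turn from the pose commanded when the call began, along the tool's axes at that moment, turning the shorter way round; what a row does not reach only later rows make up. A row lasts 1/10 s, in which the tool goes at most 50 mm and 8.59 degrees, less where a joint would pass 70% of its speed; a pose out of reach is approached as far as the arm can. A call with a number of a shift or a turn outside -1 to 1 is refused whole. A call with a gripper value outside its range is refused whole. The fingers move at their own pace and stop on an object; the grip force is fixed at half the most. Time passes only in rows, so rows that repeat a pose let the fingers close. It gives the time, the measured TCP pose, the force, the opening and the grip force at its end, in the units of the state.
- telemetry.get_obs(): the state, without advancing time (a new reading comes with each control period).
- eyes.get_image(name): name is "scene" or "top" or "wrist"; returns (picture, depth): 384x512x3 uint8, red, green, blue; 384x512 float32, m along the optical axis (not along the pixel's ray), 0 where there is no reading.
- eyes.camera_info(name): a dict with "intrinsics" (3x3 intrinsics, pixels), "k1" (the pictures are not rectified: a ray, as slopes to the right and down, at radius r is drawn at 1 + k1 r^2 times it, then the intrinsics apply), "R" (3x3) and "t" (3): a world point X has camera coordinates R X + t; the wrist camera has in their place "mount" (4x4, takes a point from camera to tool coordinates, whose origin is the TCP and whose axes are the flange's). Camera axes: x right, y down, z forward; pixel columns grow to the right and rows downward; lengths in m; the calibration is good to about 2 mm. A picture is of the moment at which its call begins: read the wrist's pose just before it. camera_info takes no time and is no camera call.
- workorder.job_done(): hands the job in; it is judged then, once.
Trained networks look in the newest picture that a camera, given by its name, has taken for a name from the list of things; names that differ only in an ending like _2 or _b are one class to them, and where a whole thing is asked for, a point or a joint stands for the part that bears it (a point fixed in the world has none). Each returns a list of dicts, best first, with "confidence" (0 to 1); they miss things now and then, are a little off and sometimes report something else, mostly with a low value. They report only what shows in the picture. A call takes as long as a camera call. They do not tell look-alikes from the thing itself.
- finder.find_in(name, camera): "point" ([x, y, z] in m, in the coordinates of the camera as it stood for that picture, good to about 4 mm: the middle of the surface that is visible of it).
The state is a dict: "time_s": time; "joints": joint angles; "qd": joint speeds; "tau": joint torques, N m; "position": TCP position; "tool_rot": TCP orientation; "force": force on the tool from outside, world axes, zero at the start; "ft_torque": the same for the moment, N m; "finger_gap": finger opening in m; "grasp_force": force on a finger pad.
Only numpy, scipy, OpenCV 4.12 (cv2) and the standard library are available. Lean on these libraries where they do the work, as an engineer would, in place of code of your own. Each camera call takes 0.05 s, during which the arm holds its last target. There are 200 camera calls.

### The job

Each bin on the sample check-in board has a hinged tag in front of it: ring face up means the bin holds a vial, bar face up means it is empty. With a fingertip, gently push over the tags that are wrong, so that only the bins holding a vial show the ring and the empty bins show the bar, every tag lying against its stop. Do not pinch or force the tags, and leave the vials, the stopper and the beaker where they stand.

Things in the scene. Friction and masses are not known exactly. Their poses are not given: they have to be found in the camera images.
- board: grey board, 125 x 420 x 8 mm, fixed on the worktop. Origin at worktop height under the middle of the row of tag pivots; x points away from the robot, y left along the row, z up. Four stations at y = +-54, +-162 mm, letters in any order; each has a tag and, 58 mm behind it in x, an open aluminium bin 40 x 40 x 22 mm, empty or with a vial.
- tag_a (a joint): hinge of tag A (rad): a white plate 36 mm wide along the hinge, 4 mm thick, whose free edge is 48 mm from the hinge; about 30 g, slick, swings easily. 0 is upright; it falls by its own weight to a stop at either side. +0.7 = leaning to the right (board -y), ring face up; -0.7 = leaning to the left (board +y), bar face up.
- pivot_a (a point): midpoint of tag A's hinge axis (along board x), 30 mm above the worktop. Leaning, the tag's free edge is 31 mm aside of it and 37 mm above it. The dark bracket below (56 x 46 mm) is 39 mm high over the worktop: fingertips at 50 mm clear it. A shut finger let down midway to the next station (beyond an end tag: 54 mm aside) and moved across pushes it over.
- bay_a (a point): middle of the floor of the bin behind tag A, 11 mm above the worktop (58 mm behind the pivot in the board's +x).
- tag_b (a joint): hinge of tag B (rad): a white plate 36 mm wide along the hinge, 4 mm thick, whose free edge is 48 mm from the hinge; about 30 g, slick, swings easily. 0 is upright; it falls by its own weight to a stop at either side. +0.7 = leaning to the right (board -y), ring face up; -0.7 = leaning to the left (board +y), bar face up.
- pivot_b (a point): midpoint of tag B's hinge axis (along board x), 30 mm above the worktop. Leaning, the tag's free edge is 31 mm aside of it and 37 mm above it. The dark bracket below (56 x 46 mm) is 39 mm high over the worktop: fingertips at 50 mm clear it. A shut finger let down midway to the next station (beyond an end tag: 54 mm aside) and moved across pushes it over.
- bay_b (a point): middle of the floor of the bin behind tag B, 11 mm above the worktop (58 mm behind the pivot in the board's +x).
- tag_c (a joint): hinge of tag C (rad): a white plate 36 mm wide along the hinge, 4 mm thick, whose free edge is 48 mm from the hinge; about 30 g, slick, swings easily. 0 is upright; it falls by its own weight to a stop at either side. +0.7 = leaning to the right (board -y), ring face up; -0.7 = leaning to the left (board +y), bar face up.
- pivot_c (a point): midpoint of tag C's hinge axis (along board x), 30 mm above the worktop. Leaning, the tag's free edge is 31 mm aside of it and 37 mm above it. The dark bracket below (56 x 46 mm) is 39 mm high over the worktop: fingertips at 50 mm clear it. A shut finger let down midway to the next station (beyond an end tag: 54 mm aside) and moved across pushes it over.
- bay_c (a point): middle of the floor of the bin behind tag C, 11 mm above the worktop (58 mm behind the pivot in the board's +x).
- tag_d (a joint): hinge of tag D (rad): a white plate 36 mm wide along the hinge, 4 mm thick, whose free edge is 48 mm from the hinge; about 30 g, slick, swings easily. 0 is upright; it falls by its own weight to a stop at either side. +0.7 = leaning to the right (board -y), ring face up; -0.7 = leaning to the left (board +y), bar face up.
- pivot_d (a point): midpoint of tag D's hinge axis (along board x), 30 mm above the worktop. Leaning, the tag's free edge is 31 mm aside of it and 37 mm above it. The dark bracket below (56 x 46 mm) is 39 mm high over the worktop: fingertips at 50 mm clear it. A shut finger let down midway to the next station (beyond an end tag: 54 mm aside) and moved across pushes it over.
- bay_d (a point): middle of the floor of the bin behind tag D, 11 mm above the worktop (58 mm behind the pivot in the board's +x).
- vial_0: screw-cap sample vial with a blue cap, 22 mm across, 48 mm tall, standing loose in one of the bins; origin at the centre of its underside, z up. Its top is 61 mm above the worktop.
- vial_2: screw-cap sample vial with a red cap, 22 mm across, 48 mm tall, standing loose in one of the bins; origin at the centre of its underside, z up. Its top is 61 mm above the worktop.
- stopper: loose rubber stopper, 26 mm across, 25 mm tall, on the board between two bins; origin at the centre of its underside. A bystander.
- beaker: loose small beaker, 41 x 37 mm, 40 mm tall, on the board between two bins; origin at the centre of its underside. A bystander.
Mind the look-alikes: they are no part of the job. Leave any turquoise look-alike of the vial_2 alone.

How it is judged:
At the end, for the whole second after the job is handed in: The tag of every bin that holds a vial leans right, ring up (joint over 0.6 rad of 0.7), the tag of every empty bin leans left, bar up (joint under -0.6 rad), and all tags are at rest (under 0.1 rad/s) ((((horizontal distance between bay_a and vial_0 below 0.03 m or horizontal distance between bay_a and vial_2 below 0.03 m) and value of joint tag_a above 0.6 rad) or (not (horizontal distance between bay_a and vial_0 below 0.03 m or horizontal distance between bay_a and vial_2 below 0.03 m) and value of joint tag_a below -0.6 rad)) and (((horizontal distance between bay_b and vial_0 below 0.03 m or horizontal distance between bay_b and vial_2 below 0.03 m) and value of joint tag_b above 0.6 rad) or (not (horizontal distance between bay_b and vial_0 below 0.03 m or horizontal distance between bay_b and vial_2 below 0.03 m) and value of joint tag_b below -0.6 rad)) and (((horizontal distance between bay_c and vial_0 below 0.03 m or horizontal distance between bay_c and vial_2 below 0.03 m) and value of joint tag_c above 0.6 rad) or (not (horizontal distance between bay_c and vial_0 below 0.03 m or horizontal distance between bay_c and vial_2 below 0.03 m) and value of joint tag_c below -0.6 rad)) and (((horizontal distance between bay_d and vial_0 below 0.03 m or horizontal distance between bay_d and vial_2 below 0.03 m) and value of joint tag_d above 0.6 rad) or (not (horizontal distance between bay_d and vial_0 below 0.03 m or horizontal distance between bay_d and vial_2 below 0.03 m) and value of joint tag_d below -0.6 rad)) and velocity of joint tag_a between -0.1 and 0.1 rad/s and velocity of joint tag_b between -0.1 and 0.1 rad/s and velocity of joint tag_c between -0.1 and 0.1 rad/s and velocity of joint tag_d between -0.1 and 0.1 rad/s); the robot touches nothing.
It fails at once if a vial is pushed about, lifted or knocked over (moved over 12 mm or tipped over 0.3 rad) (distance of any of vial_0, vial_2 from where it was at the start of the episode above 0.012 m or angle between any of vial_0, vial_2's own z axis and vertical above 0.3 rad).
It fails at once if the stopper or the beaker is moved over 12 mm or lifted (distance of any of stopper, beaker from where it was at the start of the episode above 0.012 m).
It fails at once if a tag is pinched or forced (over 25 N from the fingers) (contact force between the fingers and tag_a above 25 N or contact force between the fingers and tag_b above 25 N or contact force between the fingers and tag_c above 25 N or contact force between the fingers and tag_d above 25 N).
It also fails if it takes over 48 s, if anything falls off the work surface, if the arm or the gripper's body presses on something with over 40 N, if the wrist force passes 120 N, or if a joint passes its speed limit or range.

## Working session

There is one attempt and no reset: what is moved stays moved. The work goes in short steps, Python scripts to look and compute and a shell command to move; the robot and the scene stay as the last step left them, time stands still between calls to the robot, and variables do not carry over. Pictures are saved under pics/ and viewed, at most 10 in all, crops included, and the job is handed in when it is done.

```bash
ls; mkdir -p pics; cat > h.py <<'E'
import numpy as np, cv2
from cell import telemetry, eyes, workorder, finder
def grab(c,fn=None):
    im,d=eyes.get_image(c)
    if fn: cv2.imwrite('pics/'+fn,im[:,:,::-1])
    return im,d
def world(c,p):
    i=eyes.camera_info(c); return np.array(i['R']).T@(np.array(p)-np.array(i['t']))
def proj(c,X):
    i=eyes.camera_info(c); q=np.array(i['R'])@np.array(X)+np.array(i['t']); s=q[:2]/q[2]
    s=s*(1+i['k1']*(s@s)); K=np.array(i['intrinsics']); return (K[:2,:2]@s+K[:2,2]).round(0)
def deproj(c,u,v,z):
    i=eyes.camera_info(c); K=np.array(i['intrinsics'])
    s=cv2.undistortPoints(np.array([[[u,v]]],float),K,np.array([i['k1'],0,0,0,0.]))[0,0]
    return world(c,[s[0]*z,s[1]*z,z])
E
python3 - <<'E'
from h import *
o=telemetry.get_obs(); print(o['time_s'],o['position'],o['tool_rot'],o['finger_gap'])
for c in ['top','scene']:
    grab(c,c+'1.png'); 
    for n in ['vial_0','tag_a','stopper','beaker','board']:
        for r in finder.find_in(n,c): 
            X=world(c,r['point']); print(c,n,round(r['confidence'],2),X.round(3),proj(c,X))
E
```

```text
pics
0.0 [0.15758132 0.65590845 0.25243068] [ 1.17594850e-01  9.93061299e-01 -8.39869044e-04 -5.62056728e-05] 0.08568293355026789
top vial_0 0.65 [0.853 0.048 0.047] [184.  96.]
top vial_0 0.41 [ 0.6   -0.1    0.058] [252. 207.]
top tag_a 0.69 [ 0.522 -0.215  0.052] [307. 243.]
top tag_a 0.59 [ 0.535 -0.105  0.046] [255. 238.]
top tag_a 0.58 [0.553 0.    0.05 ] [205. 230.]
top tag_a 0.48 [ 0.515 -0.294  0.054] [344. 245.]
top beaker 0.53 [ 0.598 -0.049  0.033] [228. 209.]
top beaker 0.23 [ 0.584 -0.207  0.053] [302. 213.]
top board 0.85 [ 0.549 -0.147  0.011] [273. 231.]
top board 0.41 [ 0.597 -0.1    0.056] [252. 208.]
scene vial_0 0.72 [ 0.578 -0.206  0.049] [330. 196.]
scene vial_0 0.72 [ 0.599 -0.048  0.028] [262. 232.]
scene vial_0 0.64 [0.549 0.001 0.046] [257. 255.]
scene vial_0 0.51 [ 0.591 -0.101  0.04 ] [285. 218.]
scene vial_0 0.48 [0.85  0.048 0.02 ] [155. 184.]
scene tag_a 0.97 [0.551 0.001 0.049] [257. 253.]
scene tag_a 0.92 [ 0.523 -0.221  0.051] [355. 208.]
scene tag_a 0.61 [ 0.542 -0.109  0.056] [306. 226.]
scene tag_a 0.45 [ 0.58  -0.208  0.05 ] [330. 195.]
scene stopper 0.54 [ 0.57  -0.255  0.034] [348. 194.]
scene beaker 0.63 [ 0.597 -0.046  0.026] [261. 234.]
scene beaker 0.57 [0.551 0.01  0.038] [253. 259.]
scene board 0.65 [ 0.527 -0.111  0.008] [310. 247.]
```

```bash
python3 - <<'E'
import cv2
a=cv2.imread('pics/top1.png'); b=cv2.imread('pics/scene1.png')
cv2.imwrite('pics/topc.png',cv2.resize(a[170:290,170:380],None,fx=3.7,fy=3.7,interpolation=2))
cv2.imwrite('pics/scenec.png',cv2.resize(b[150:300,210:420],None,fx=3.7,fy=3.7,interpolation=2))
E
```

```text
(no output)
```

View pics/topc.png

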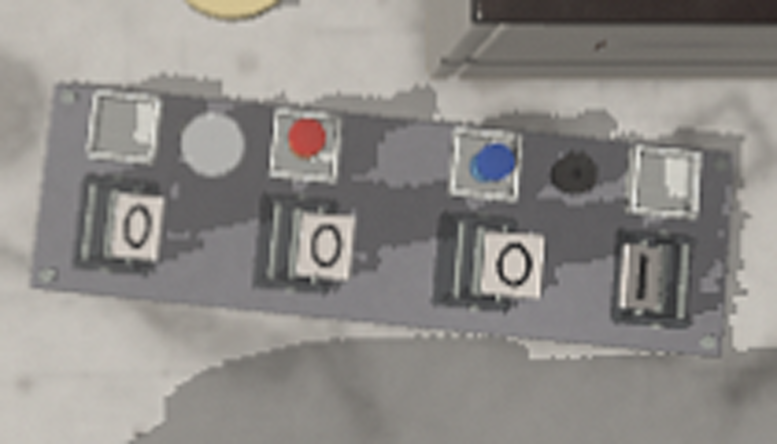

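View pics/scenec.png

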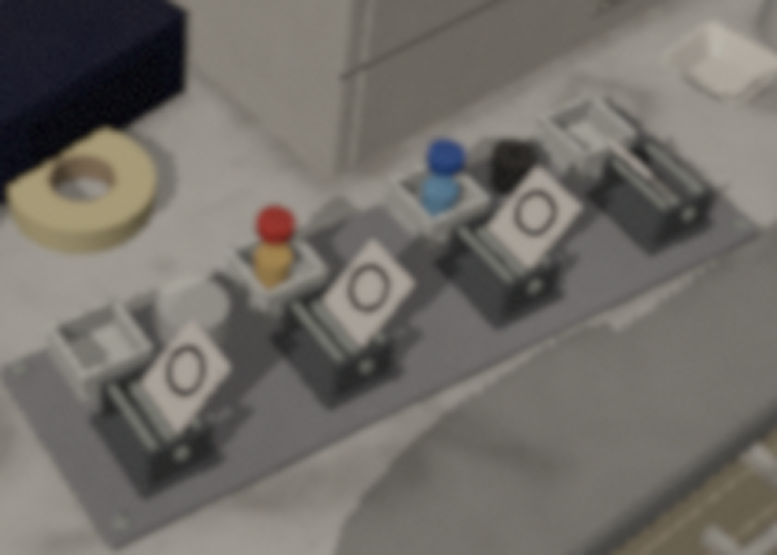

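View pics/top1.png

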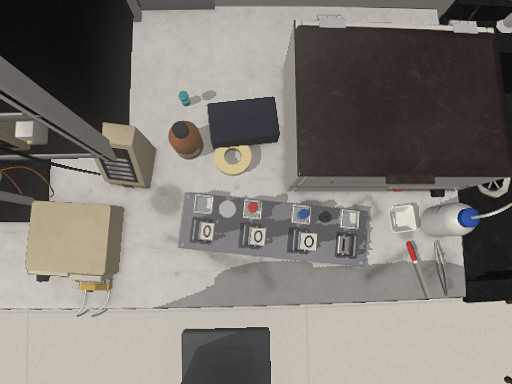

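The top view shows four stations from left to right, at about (204,230), (256,236), (308,241) and (346,245):

| Station | Bin | Tag |
|---|---|---|
| 1 (leftmost) | empty, bin at (204,204) | ring: **wrong** |
| 2 | red vial at (253,207) | ring: correct |
| 3 | blue vial at (303,214) | ring: correct |
| 4 (rightmost) | empty, bin at (350,219) | bar: correct |

The things that could be mistaken for a vial are the turquoise one at (184,97), the brown bottle (185,140) and the blue-capped bottle (467,217). All three are off the board. Only the leftmost tag needs pushing, to +y. Next I'll measure the board frame and check for obstacles on the way.

```bash
python3 - <<'E'
from h import *
from scipy.spatial.transform import Rotation as Ro
im,d=grab('top')
# board frame from bin centres (rim pixels by eye) and tags
bl=[deproj('top',170+u/3.7,170+v/3.7,d[int(170+v/3.7),int(170+u/3.7)]) for u,v in [(125,126),(666,180),(110,126),(655,180)]]
print('bins',np.round(bl,3))
ys=np.array([[.522,-.2175],[.538,-.107],[.552,.0005]]); a=np.polyfit([-1,0,1],ys,1)[0]; n=a/np.linalg.norm(a)
ex=np.array([n[1],-n[0]]); P=ys.mean(0)+.108*n+.0155*n
print('ey',n,'yaw',np.arctan2(-n[0],n[1]),'spacing',np.linalg.norm(a),'pivot1',P,'bin1 pred',P+.058*ex,'start',P-.054*n)
for s in range(4):
  Q=P-.108*s*n; print(s,proj('top',[*Q,.03]),proj('scene',[*Q,.03]),proj('top',[*(Q+.058*ex),.011]))
# height map
K=eyes.camera_info('top')
pts=np.array([[*deproj('top',u,v,d[v,u])] for v in range(0,384,4) for u in range(0,512,4) if d[v,u]>0])
for x in np.arange(.0,.8,.1):
  r=[]
  for y in np.arange(.9,-.4,-.1):
    m=(abs(pts[:,0]-x-.05)<.05)&(abs(pts[:,1]-y+.05)<.05); r.append('%5.2f'%pts[m,2].max() if m.any() else '  -  ')
  print('%.1f'%x,*r)
o=telemetry.get_obs(); print(Ro.from_quat(o['tool_rot']).as_matrix().round(3),o['time_s'])
for s in ([.158,.656,.25],): print(proj('top',s),proj('scene',s))
E
```

```text
bins [[ 0.612  0.007  0.013]
 [ 0.573 -0.321  0.013]
 [ 0.612  0.016  0.012]
 [ 0.573 -0.314  0.013]]
ey [0.13632984 0.9906635 ] yaw -0.1367557117309051 spacing 0.1100272693471941 pivot1 [0.55417007 0.01434694] bin1 pred [0.61162855 0.00643981] start [ 0.54680826 -0.03914889]
0 [199. 230.] [250. 262.] [204. 204.]
1 [249. 236.] [299. 240.] [252. 210.]
2 [298. 242.] [345. 220.] [300. 216.]
3 [347. 247.] [387. 201.] [347. 221.]Traceback (most recent call last):
  File "<stdin>", line 14, in <module>
  File "h.py", line 13, in deproj
    i=eyes.camera_info(c); K=np.array(i['intrinsics'])
ValueError: time passes only in moves, steps and waits
```

```bash
python3 - <<'E'
from h import *
from scipy.spatial.transform import Rotation as Ro
im,d=grab('top',"top2.png"); im2,d2=grab('scene')
for c,D in (('top',d),('scene',d2)):
  i=eyes.camera_info(c); K=np.array(i['intrinsics'])
  v,u=np.mgrid[0:384:3,0:512:3]; z=D[v,u].ravel(); uv=np.stack([u.ravel(),v.ravel()],1).astype(float)[:,None]
  s=cv2.undistortPoints(uv,K,np.array([i['k1'],0,0,0,0.]))[:,0]
  p=(np.c_[s*z[:,None],z]-np.array(i['t']))@np.array(i['R']); p=p[z>0]
  print(c,'cam',-np.array(i['R']).T@np.array(i['t']))
  print('    ',*['%5.1f'%y for y in np.arange(.9,-.4,-.1)])
  for x in np.arange(-.2,.9,.1):
    r=[]
    for y in np.arange(.9,-.4,-.1):
      m=(abs(p[:,0]-x-.05)<.05)&(abs(p[:,1]-y+.05)<.05); r.append('%5.2f'%p[m,2].max() if m.any() else '  -  ')
    print('%5.1f'%x,*r)
o=telemetry.get_obs(); print(Ro.from_quat(o['tool_rot']).as_matrix().round(3),o['time_s'])
E
```

```text
top cam [ 0.52862725 -0.08140121  0.883737  ]
       0.9   0.8   0.7   0.6   0.5   0.4   0.3   0.2   0.1   0.0  -0.1  -0.2  -0.3
 -0.2   -     -     -     -     -     -     -     -     -     -     -     -     -  
 -0.1 -0.85 -0.85 -0.85 -0.85 -0.85 -0.85 -0.85 -0.76   -     -   -0.75 -0.85 -0.85
  0.0 -0.85 -0.85 -0.85 -0.85 -0.84 -0.85 -0.85 -0.75   -     -   -0.75 -0.85 -0.85
  0.1 -0.85 -0.85 -0.85 -0.85 -0.85 -0.85 -0.85 -0.35 -0.34 -0.33 -0.33 -0.85 -0.85
  0.2 -0.85 -0.85 -0.85 -0.85 -0.85 -0.85 -0.85 -0.85 -0.85 -0.85 -0.85 -0.85 -0.85
  0.3   -     -     -     -    0.00  0.00  0.01  0.00  0.00  0.00  0.00  0.00  0.00
  0.4   -     -     -     -    0.00  0.09  0.10  0.09  0.01  0.01  0.01  0.05  0.04
  0.5   -     -     -     -    0.02  0.09  0.09  0.09  0.05  0.07  0.07  0.07  0.04
  0.6   -     -     -     -    0.02  0.28  0.42  0.52  0.03  0.06  0.24  0.24  0.24
  0.7   -     -     -     -    0.02  0.30  0.42  0.52  0.14  0.07  0.24  0.25  0.24
  0.8   -     -     -     -     -     -     -    0.49  0.05  0.07  0.24  0.24  0.24
scene cam [0.15019463 0.31670978 0.69215433]
  
[... 382 characters left out ...]
 -     -     -     -     -     -  
  0.2   -     -     -     -     -     -     -     -     -     -     -     -     -  
  0.3   -     -     -     -     -     -     -    0.00  0.00  0.00  0.00  0.00  0.00
  0.4   -     -     -     -     -    0.09  0.09  0.09  0.00  0.01  0.03  0.06  0.04
  0.5   -     -     -     -    0.02  0.09  0.09  0.09  0.05  0.07  0.07  0.07  0.04
  0.6   -     -     -     -    0.08  0.31  0.50  0.49  0.03  0.06  0.24  0.24  0.24
  0.7   -     -     -     -     -    0.31  0.50  0.49  0.14  0.07  0.24  0.24  0.24
  0.8   -     -     -     -     -    0.00  0.42  0.45  0.05  0.07  0.23  0.24  0.24
[[-0.972  0.234  0.   ]
 [ 0.234  0.972  0.   ]
 [-0.     0.    -1.   ]] 0.75
```

View pics/scene1.png

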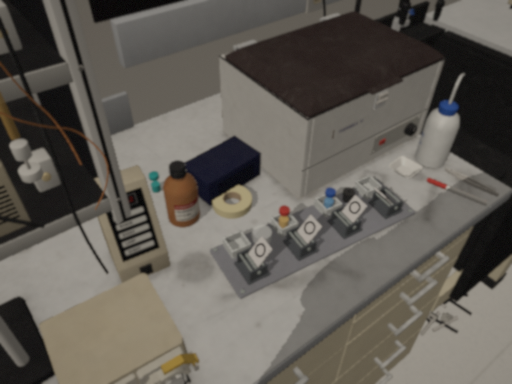

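Both cameras agree: tag 1 is at (0.552, 0.000, 0.05), the spacing is 0.110, and the pivot is at (0.555, 0.014). The straight route at z = 0.25 is clear of the 0.09 m box. I'll move above the start point with the jaws shutting on the way.

```bash
python3 -m crank '[{"slide":[-0.042,-0.046,0],"twist":[0,0,0],"jaw":-1},{"slide":[-0.084,-0.091,0],"twist":[0,0,0],"jaw":-1},{"slide":[-0.126,-0.137,0],"twist":[0,0,0],"jaw":-1},{"slide":[-0.169,-0.183,0],"twist":[0,0,0],"jaw":-1},{"slide":[-0.211,-0.228,0],"twist":[0,0,-0.004],"jaw":-1},{"slide":[-0.253,-0.274,0],"twist":[0,0,-0.008],"jaw":-1},{"slide":[-0.296,-0.319,0],"twist":[0,0,-0.012],"jaw":-1},{"slide":[-0.338,-0.365,0],"twist":[0,0,-0.017],"jaw":-1}]'
python3 - <<'E'
from h import *
from scipy.spatial.transform import Rotation as Ro
o=telemetry.get_obs();R=Ro.from_quat(o['tool_rot']).as_matrix()
print(R.round(3),o['joints'].round(2) if hasattr(o['joints'],'round') else o['joints'],(R.T@(np.array([.547,-.039,.25])-o['position'])/.8).round(4))
E
```

```text
time_s: 1.55
position: [0.3532, 0.3075, 0.2536]
tool_rot: [0.064, 0.998, 0.0, 0.0]
force: [0.6, 0.8, 0.8]
finger_gap: 0.0
grasp_force: 0.0
[[-0.992  0.127  0.001]
 [ 0.127  0.992  0.001]
 [-0.001  0.001 -1.   ]] [-0.87  0.27  0.06  1.96 -0.02  0.91  0.65] [-0.2955 -0.3987  0.0044]
```

```bash
python3 -m crank '[{"slide":[-0.037,-0.05,0],"twist":[0,0,0],"jaw":-1},{"slide":[-0.074,-0.1,0],"twist":[0,0,0],"jaw":-1},{"slide":[-0.111,-0.15,0],"twist":[0,0,0],"jaw":-1},{"slide":[-0.148,-0.2,0],"twist":[0,0,0],"jaw":-1},{"slide":[-0.185,-0.25,0],"twist":[0,0,0],"jaw":-1},{"slide":[-0.222,-0.3,0],"twist":[0,0,0],"jaw":-1},{"slide":[-0.259,-0.35,0],"twist":[0,0,0],"jaw":-1},{"slide":[-0.295,-0.398,0],"twist":[0,0,0],"jaw":-1}]'
python3 -m crank '[{"slide":[0,0,0],"twist":[0,0,0],"jaw":-1},{"slide":[0,0,0],"twist":[0,0,0],"jaw":-1}]'
python3 - <<'E'
from h import *
from scipy.spatial.transform import Rotation as Ro
o=telemetry.get_obs();R=Ro.from_quat(o['tool_rot']).as_matrix();p=o['position']
print(R.round(3),np.degrees(np.array(o['joints'])).round(0))
grab('wrist','w1.png'); M=np.array(eyes.camera_info('wrist')['mount'])
for n in ['tag_a','vial_0','beaker']:
  for r in finder.find_in(n,'wrist'):
    t=M[:3,:3]@np.array(r['point'])+M[:3,3]; print(n,round(r['confidence'],2),(R@t+p).round(3))
E
```

```text
time_s: 2.35
position: [0.5463, -0.039, 0.2536]
tool_rot: [0.065, 0.998, 0.0, 0.0]
force: [-0.0, -0.0, 0.1]
finger_gap: 0.0
grasp_force: 0.0
time_s: 2.55
position: [0.5456, -0.0381, 0.2531]
tool_rot: [0.066, 0.998, -0.0, -0.0]
force: [0.2, 0.7, -0.5]
finger_gap: -0.0004
grasp_force: 0.0
[[-0.991  0.131 -0.   ]
 [ 0.131  0.991 -0.   ]
 [ 0.    -0.    -1.   ]] [ -9.  22.  12. 102.  -5.  56.  87.]
tag_a 0.84 [ 0.537 -0.107  0.052]
tag_a 0.65 [ 0.529 -0.215  0.049]
tag_a 0.63 [ 0.551 -0.003  0.049]
vial_0 0.9 [ 0.595 -0.099  0.061]
vial_0 0.56 [ 0.581 -0.205  0.057]
vial_0 0.27 [0.547 0.009 0.039]
beaker 0.9 [ 0.594 -0.045  0.031]
```

View pics/w1.png

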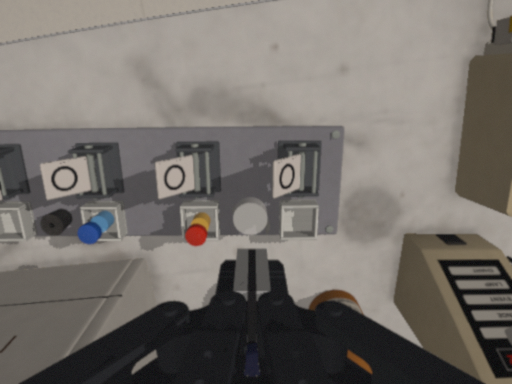

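The wrist picture confirms it: the right-hand bin (298,220) is empty, with its ring tag at (287,175). The beaker is at (250,216), about 48 mm behind the finger line. Its world points match the other two cameras, so I'll descend.

```bash
python3 -m crank '[{"slide":[0.003,-0.004,0.04],"twist":[0,0,0],"jaw":-1},{"slide":[0.003,-0.004,0.09],"twist":[0,0,0],"jaw":-1},{"slide":[0.003,-0.004,0.14],"twist":[0,0,0],"jaw":-1},{"slide":[0.003,-0.004,0.18],"twist":[0,0,0],"jaw":-1},{"slide":[0.003,-0.004,0.205],"twist":[0,0,0],"jaw":-1},{"slide":[0.003,-0.004,0.217],"twist":[0,0,0],"jaw":-1},{"slide":[0.003,-0.004,0.223],"twist":[0,0,0],"jaw":-1},{"slide":[0.003,-0.004,0.223],"twist":[0,0,0],"jaw":-1}]'
```

```text
time_s: 3.55
position: [0.5429, -0.0393, 0.0752]
tool_rot: [0.064, 0.998, 0.0, 0.0]
force: [-0.7, -0.3, 0.8]
finger_gap: -0.0004
grasp_force: 0.0
```

```bash
python3 -m crank '[{"slide":[0,0.007,0],"twist":[0,0,0],"jaw":-1},{"slide":[0,0.014,0],"twist":[0,0,0],"jaw":-1},{"slide":[0,0.021,0],"twist":[0,0,0],"jaw":-1},{"slide":[0,0.028,0],"twist":[0,0,0],"jaw":-1},{"slide":[0,0.035,0],"twist":[0,0,0],"jaw":-1},{"slide":[0,0.042,0],"twist":[0,0,0],"jaw":-1},{"slide":[0,0.05,0],"twist":[0,0,0],"jaw":-1},{"slide":[0,0.058,0],"twist":[0,0,0],"jaw":-1}]'
python3 -m crank '[{"slide":[0,0,0],"twist":[0,0,0],"jaw":-1},{"slide":[0,0,0],"twist":[0,0,0],"jaw":-1},{"slide":[0,-0.015,0],"twist":[0,0,0],"jaw":-1},{"slide":[0,-0.03,0],"twist":[0,0,0],"jaw":-1},{"slide":[0,-0.03,-0.04],"twist":[0,0,0],"jaw":-1},{"slide":[0,-0.03,-0.1],"twist":[0,0,0],"jaw":-1},{"slide":[0,-0.03,-0.16],"twist":[0,0,0],"jaw":-1},{"slide":[0,-0.03,-0.22],"twist":[0,0,0],"jaw":-1}]'
python3 -m crank '[{"slide":[0,0,0],"twist":[0,0,0],"jaw":-1},{"slide":[0,0,0],"twist":[0,0,0],"jaw":-1},{"slide":[0,0,0],"twist":[0,0,0],"jaw":-1}]'
python3 -c "
from h import *
grab('wrist','w2.png')"
```

```text
time_s: 4.35
position: [0.5487, 0.0069, 0.0749]
tool_rot: [0.064, 0.998, -0.0, -0.0]
force: [-0.5, -0.6, 0.2]
finger_gap: 0.0
grasp_force: 0.0
time_s: 5.15
position: [0.5448, -0.0196, 0.2528]
tool_rot: [0.066, 0.998, -0.0, -0.0]
force: [1.0, 0.4, -0.6]
finger_gap: -0.0
grasp_force: 0.0
time_s: 5.45
position: [0.5447, -0.0185, 0.25]
tool_rot: [0.065, 0.998, -0.0, -0.001]
force: [-0.8, 0.5, -0.1]
finger_gap: 0.0002
grasp_force: 0.0
```

View pics/w2.png

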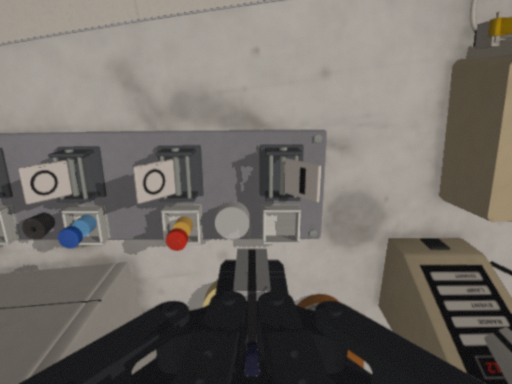

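The leftmost tag now shows the bar at (303,181) and leans left. The two vials (182,235) and (77,230), the beaker (232,222) and the stopper (38,225) stand where they were. Tag 4 already showed its bar, with the visible face about 13 mm left of its pivot, which is correct.

```bash
python3 -c "
from h import *
print(workorder.job_done())"
```

```text
the job is handed in; nothing more can be done
None
```

I pushed over the one wrong tag (leftmost station, empty bin): the wrist camera shows it at bar up, both vial bins still show the ring, nothing else was disturbed, and the job is handed in with no verdict returned.

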